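# Hold the ready sample tube upright over the viewing tile

### The arm

A 6-joint arm with a two-finger parallel gripper is mounted at the origin on the work surface. World frame = base frame: x ahead of the robot, y to its left, z up, the work surface at z = 0. Lengths are in m, angles in rad, forces in N, time in s.
With the tool pointing down it reaches from about 0.4 to 0.925 m from the base axis. Payload 3.4 kg.
Tool frame: the origin (TCP) lies at the very end of the fingers, on their centre line; the grasp point (between the pads) lies 19 mm behind it (manip.pinch_z is the distance from the TCP to the grasp point, in m); x points along the fingers, z is the direction in which the jaws open and shut, and the axes are right-handed (so a half turn about x gives the same grasp; the last joint's range is limited). The gripper opens to 85 mm and grips with 20 to 120 N. Pads are 22 mm wide; open, the fingers measure 114 mm over their backs; the gripper's body (76 mm by 85 mm) begins 54 mm behind the grasp point. The pads swing forward as they close: fully open they stand 13 mm farther back than shut.
Start: joints at [1.093, 0.307, 1.506, -0, 1.328, -0.073], TCP at [0.226, 0.529, 0.231] pointing down, gripper open.
Joint ranges: [-3.12, 3.12], [-1.05, 2.28], [0.14, 2.33], [-1.42, 4.57], [0.1, 2.73], [-2.68, 2.68]. Speed limits (rad/s): [2.57, 2.57, 3.14, 3.14, 3.14, 3.14].

### API

Orientations are given as a unit quaternion [w, x, y, z].
In Python, from workcell import readout, optics, manip gives the robot as it stands.
- The arm moves only by the shell command python3 -m handwheel 'ROWS' [OPENING] [FORCE]. ROWS is JSON, a list of rows, each a list of 6 numbers: the shift along the tool's x, y, z scaled (see below), then the turn, a rotation vector about the tool's x, y, z scaled (see below). In form: [[tx, ty, tz, ax, ay, az], ...]. A call has exactly 5 rows; each row is the pose to reach, as a shift and turn from the pose measured when the call began, along the tool's axes at that moment; what a row does not reach only later rows make up. The controller multiplies each number of a shift by 0.2 m and each number of a turn by 2 rad. A row lasts 1/10 s, in which the tool goes at most 50 mm and 8.59 degrees, less where a joint would pass 70% of its speed; a pose out of reach is approached as far as the arm can. A call with a number of a shift or a turn outside -1 to 1 is refused whole. A call with a gripper value outside its range is refused whole. OPENING is the closure, from -1 (fully open) to 1 (shut), so that 0 is half open, set as the call begins (- or left out, the last holds). The fingers move at their own pace and stop on an object; FORCE is the grip in N (left out, the last holds). Time passes only in rows, so rows that repeat a pose let the fingers close, or fill a call up. It gives the time, the measured TCP pose, the force and the opening at its end, in the units of the state.
- readout.state(): the state, without advancing time (a new reading comes with each control period).
- optics.read_camera(name): name is "scene" or "top" or "wrist"; returns the picture (420x560x3 uint8, blue, green, red); there is no depth.
- optics.get_calibration(name): a dict with "fx", "fy", "cx", "cy" (pixels), "k1" (the pictures are not rectified: a ray, as slopes to the right and down, at radius r is drawn at 1 + k1 r^2 times it, then the intrinsics apply), "world_from_camera" (4x4, takes a point from camera to world coordinates). Camera axes: x right, y down, z forward; pixel columns grow to the right and rows downward; lengths in m; the calibration is good to about 2 mm. A picture is of the moment at which its call begins: read the wrist's pose just before it. get_calibration takes no time and is no camera call; for the wrist camera it gives the pose at the moment of the call.
- manip.finish_job(): hands the job in, once; it reports no verdict.
Trained networks look in the newest picture that a camera, given by its name, has taken for a name from the list of things; names that differ only in an ending like _2 or _b are one class to them, and where a whole thing is asked for, a point or a joint stands for the part that bears it (a point fixed in the world has none). Each returns a list of dicts, best first, with "p" (0 to 1); they miss things now and then, are a little off and sometimes report something else, mostly with a low value. They report only what shows in the picture. A call takes as long as a camera call. They do not tell look-alikes from the thing itself.
- optics.recognise(camera, thing): "bbox" ([left, top, width, height] in pixels, round what is visible of it).
The state is a dict: "time_s": time; "joint_positions": joint angles; "qvel": joint speeds; "joint_torque": joint torques, N m; "tcp_pos": TCP position; "tool_rot": TCP orientation; "force": force on the tool from outside, world axes, zero at the start; "moment": the same for the moment, N m; "gripper_width": finger opening in m.
Only numpy, scipy, OpenCV 4.12 (cv2) and the standard library are available. Lean on these libraries where they do the work, as an engineer would, in place of code of your own. Each camera call takes 0.05 s, during which the arm holds its last target.

### The job

Three capped sample tubes lean in the slanted rack; the one that is ready is the one in line with the green lamp on the rack (the others have red lamps). Draw that tube out of the rack, turn it upright with its cap on top and hold it still over the middle of the lit viewing tile, its foot at least 5 cm above the tile; the job finishes with the gripper still holding it there. Leave the other two tubes in the rack and everything else on the bench where it is.

Things in the scene. Friction and masses are not known exactly. Their poses are not given: they have to be found in the camera images.
- rack: slanted tube rack, fixed: white block tilted 40 deg, three holes 85 mm apart along the rack's y (at y = +85, 0, -85 mm), on a grey base plate 280 mm wide, 10 mm thick (x -70 to +80 mm), between grey end cheeks 85 mm tall. Block top 105 mm high. Origin on the bench under the middle hole's foot region; x points away from the robot, z up
- tube_left: sealed amber sample tube, blue screw cap, in the rack's left hole (rack y = +85 mm). Body 30 mm diameter, cap 34 mm diameter and 45 mm tall, 150 mm long in all, 70-140 g. Origin: centre of its foot; z axis runs from foot to cap. Starts leaning 40 deg from vertical, cap towards the rack's -x (robot side), its lower 62 mm loose in the hole (1.5 mm play): it must be drawn out along its own axis
- tube_middle: sealed amber sample tube, blue screw cap, in the rack's middle hole (rack y = 0). Body 30 mm diameter, cap 34 mm diameter and 45 mm tall, 150 mm long in all, 70-140 g. Origin: centre of its foot; z axis runs from foot to cap. Starts leaning 40 deg from vertical, cap towards the rack's -x (robot side), its lower 62 mm loose in the hole (1.5 mm play): it must be drawn out along its own axis
- tube_right: sealed amber sample tube, blue screw cap, in the rack's right hole (rack y = -85 mm). Body 30 mm diameter, cap 34 mm diameter and 45 mm tall, 150 mm long in all, 70-140 g. Origin: centre of its foot; z axis runs from foot to cap. Starts leaning 40 deg from vertical, cap towards the rack's -x (robot side), its lower 62 mm loose in the hole (1.5 mm play): it must be drawn out along its own axis
- lamp_green: green status lamp, a dome 21 mm across on a black ring, 16 mm tall, fixed on the rack's base plate on the side away from the robot (rack x = +60 mm), in line (same rack y) with the tube that is ready. The other two tubes have red lamps of the same shape in line with them. Origin: centre of its underside
- tile: lit viewing tile, fixed to the bench: black-framed square plate 150 x 150 mm with a glowing white face 130 x 130 mm, top 18 mm above the bench. Origin at the centre of its underside, on the bench; x and y along its sides, z up
- beaker: open glass beaker, 70 mm diameter, 90 mm tall, loose bystander standing on the bench; origin at the centre of its underside
- amber_bottle: amber bottle with blue cap, 72 mm diameter, 150 mm tall, loose bystander standing on the bench; origin at the centre of its underside
- flask: conical glass flask, 92 mm diameter at the foot, 134 mm tall, loose bystander standing on the bench; origin at the centre of its underside
- dish: white open bowl, 100 mm diameter, 30 mm tall, loose bystander standing on the bench; origin at the centre of its underside
- cream_jar: white jar with black lid, 60 mm diameter, 50 mm tall, loose bystander standing on the bench; origin at the centre of its underside
- stopper: orange plastic stopper, upright cylinder 40 mm diameter, 30 mm tall, loose bystander standing on the bench; origin at the centre of its underside
Things that resemble listed ones, but are neither listed nor needed, are in the scene too. What is shaped like the tube_left but yellow is not meant.

How it is judged:
By the outcome, as a careful person would: the job done as asked, in the order asked, and still so for the second after the job is handed in, while the arm keeps its last pose, push and grip.
It also fails if it takes over 35 s, if anything falls off the work surface, if the arm or the gripper's body presses on something with over 40 N, if the wrist force passes 120 N, or if a joint passes its speed limit or range.

## Working session

There is one attempt and no reset: what is moved stays moved. The work goes in short steps, Python scripts to look and compute and a shell command to move; the robot and the scene stay as the last step left them, time stands still between calls to the robot, and variables do not carry over. Pictures are saved under pics/ and viewed, and the job is handed in when it is done.

```bash
ls; mkdir -p pics
python3 - <<'E'
from workcell import readout, optics, manip
import cv2
print(readout.state())
for n in ("scene","top"):
    im=optics.read_camera(n); cv2.imwrite(f"pics/{n}0.png",im); print(optics.get_calibration(n))
    for t in ("rack","tube_left","lamp_green","tile"):
        try: print(n,t,[(d["bbox"],round(d["p"],2)) for d in optics.recognise(n,t)])
        except Exception as e: print(e)
E
```

```text
pics
{'time_s': 0.0, 'joint_positions': array([ 1.09249288e+00,  3.07584974e-01,  1.50766702e+00,  1.16521553e-05,
        1.32841846e+00, -7.34849151e-02]), 'qvel': array([ 1.22860911e-03, -1.79470492e-03, -1.85999802e-03, -3.84874835e-04,
       -1.39667141e-06,  4.60292740e-04]), 'joint_torque': array([-1.38185966e-03, -4.57542264e+01, -2.51915646e+01, -2.03282816e-04,
        1.33767648e-02, -1.73356335e-05]), 'tcp_pos': array([0.22615214, 0.52789655, 0.2303766 ]), 'tool_rot': array([ 0.58966451, -0.38963132,  0.59095103,  0.38892169]), 'force': array([0.14159578, 0.16377847, 0.19646126]), 'moment': array([-0.02636628, -0.09283556,  0.01143458]), 'gripper_width': 0.08571729725379641}
{'fx': 461.8859881209081, 'fy': 461.8859881209081, 'cx': 284.60123338065307, 'cy': 209.86339141238403, 'k1': -0.037887764693972294, 'world_from_camera': array([[ 0.79542586,  0.52421621, -0.30413003,  0.93409888],
       [ 0.60595856, -0.6791549 ,  0.41420146, -0.46038162],
       [ 0.01057972, -0.51375675, -0.85787066,  0.99052296],
       [ 0.        ,  0.        ,  0.        ,  1.        ]])}
scen
[... 169 characters left out ...]
12.7, 14.4], 0.42)]
scene tile [([295.5, 114.4, 74.0, 56.2], 0.93)]
{'fx': 464.0238446589835, 'fy': 464.0238446589835, 'cx': 274.15519512530057, 'cy': 209.48822336276774, 'k1': -0.11352237843107431, 'world_from_camera': array([[ 0.02425167, -0.99918365,  0.0323092 ,  0.54747662],
       [-0.99969828, -0.02411272,  0.00468341, -0.00982832],
       [-0.00390053, -0.03241303, -0.99946695,  1.37730136],
       [ 0.        ,  0.        ,  0.        ,  1.        ]])}
top rack [([270.7, 169.5, 101.3, 53.7], 0.61)]
top tube_left [([311.9, 261.4, 51.5, 26.6], 0.96), ([286.7, 199.4, 14.3, 32.0], 0.57)]
top lamp_green []
top tile [([156.0, 191.1, 56.6, 57.5], 0.68), ([269.8, 168.7, 100.0, 54.6], 0.47)]
```

View pics/scene0.png

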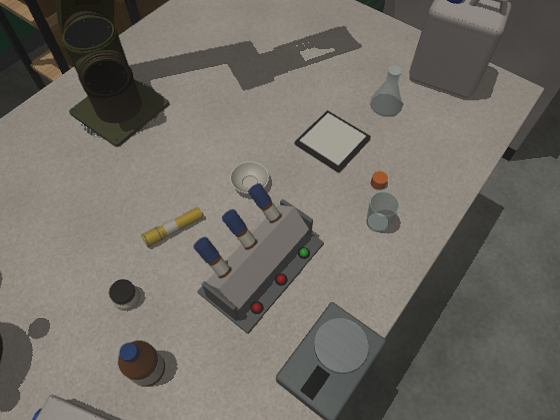

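View pics/top0.png

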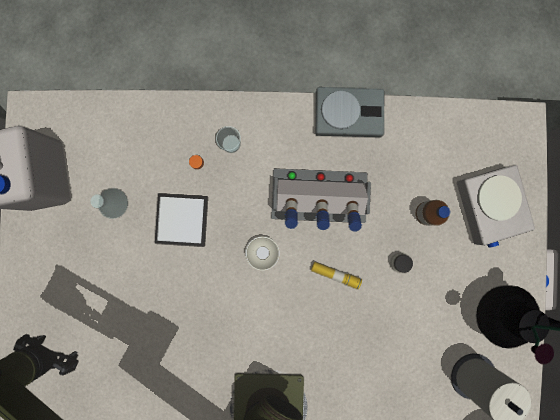

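Run:
```python
import cv2,numpy as np
a=cv2.imread("pics/scene0.png")[175:345,180:340]; b=cv2.imread("pics/top0.png")[150:290,240:390]
a=cv2.resize(a,None,fx=2.4,fy=2.4,interpolation=cv2.INTER_CUBIC);b=cv2.resize(b,None,fx=2.6,fy=2.6,interpolation=cv2.INTER_CUBIC)
h=max(a.shape[0],b.shape[0]);o=np.zeros((h,a.shape[1]+b.shape[1],3),np.uint8);o[:a.shape[0],:a.shape[1]]=a;o[:b.shape[0],a.shape[1]:]=b
print(o.shape);cv2.imwrite("pics/crop0.png",o)
```

```text
(408, 774, 3)
```

View pics/crop0.png

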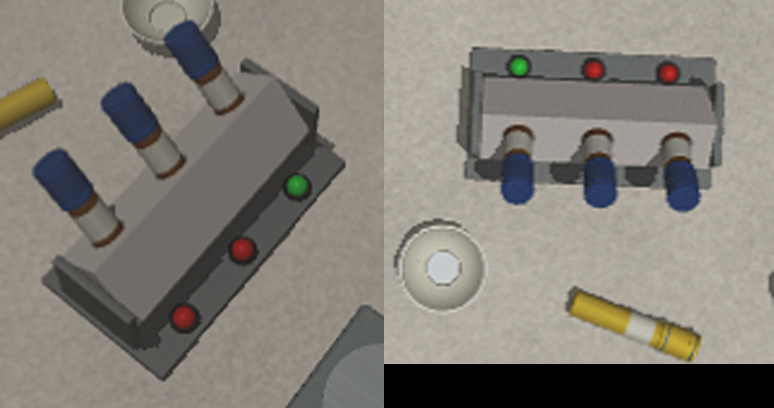

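The green lamp is at top (292,175) and scene (304,253), at +y, so the target is tube_left. It shows at top (291,208), scene (262,195).

Things it could be confused with:
- Middle tube: top (322,213), scene (235,223).
- Right tube: top (354,214), scene (208,253).
- Yellow look-alike: top (335,274), scene (172,227).

The crop confirms that tube_left is the one in line with the green lamp.

```bash
cat > h.py <<'E'
from workcell import readout, optics, manip
import cv2, numpy as np
from scipy.spatial.transform import Rotation as R
from scipy.optimize import least_squares
def proj(c,P):
    M=np.linalg.inv(c["world_from_camera"]); p=M[:3,:3]@P+M[:3,3]
    a=p[:2]/p[2]; a=a*(1+c["k1"]*(a@a)); return np.array([c["fx"]*a[0]+c["cx"],c["fy"]*a[1]+c["cy"]])
def Rz(y): return R.from_euler('z',y).as_matrix()
def fullrot(s=None):
    s=s or readout.state(); q=s["tool_rot"]; return R.from_quat([q[1],q[2],q[3],q[0]])
def togo(pos,Rt):
    s=readout.state(); r=fullrot(s); d=r.inv().apply(np.array(pos)-s["tcp_pos"])
    t=(r.inv()*Rt).as_rotvec()
    print("shift_scaled",np.round(d/0.2,3),"turn_scaled",np.round(t/2,3),"dist",np.linalg.norm(d).round(3),"deg",np.degrees(np.linalg.norm(t)).round(1))
E
cat > fit.py <<'E'
from h import *
cal={n:optics.get_calibration(n) for n in("scene","top")}
obs={}
for n in cal:
    im=cv2.imread(f"pics/{n}0.png"); hsv=cv2.cvtColor(im,cv2.COLOR_BGR2HSV)
    m=np.zeros(im.shape[:2],np.uint8)
    if n=="scene": m[225:325,240:320]=1
    else: m[168:186,280:360]=1
    g=cv2.inRange(hsv,(45,100,50),(80,255,255))*m; r=(cv2.inRange(hsv,(0,130,60),(10,255,255))|cv2.inRange(hsv,(170,130,60),(180,255,255)))*m
    b=cv2.inRange(hsv,(105,80,30),(130,255,255))
    mm=np.zeros_like(b)
    if n=="scene": mm[175:270,185:285]=1
    else: mm[190:235,275:370]=1
    for k,x in(("g",g),("r",r),("b",b*mm)):
        nn,l,st,ce=cv2.connectedComponentsWithStats(x)
        obs[n,k]=[(ce[i].round(1),st[i].tolist()) for i in range(1,nn) if st[i][4]>15]
        print(n,k,obs[n,k])
    t=cv2.inRange(hsv,(0,0,175),(180,60,255))
    tm=np.zeros_like(t)
    if n=="scene": tm[105:180,285:380]=1
    else: tm[185:255,145:215]=1
    nn,l,st,ce=cv2.connectedComponentsWithStats(t*tm);i=1+np.argmax(st[1:,4]);obs[n,"tile"]=ce[i];
    cn=cv2.findContours((l==i).astype(np.uint8),0,1)[0][0]; print(n,"tile",ce[i],st[i],cv2.minAreaRect(cn))
def key(n):return (lambda e:e[0][0]) if n=="top" else (lambda e:-e[0][0])
L={n:[e[0] for e in sorted(obs[n,"g"]+obs[n,"r"],key=key(n))] for n in cal}
C={n:[e[0] for e in sorted(obs[n,"b"],key=key(n))] for n in cal}
print(L,C)
a=np.radians(40); ax=np.array([-np.sin(a),0,np.cos(a)])
def f(v,w=False):
    x,y,yaw,fx,fz=v; out=[]; T=Rz(yaw);o=np.array([x,y,0])
    for n in cal:
        for i,yy in enumerate((.085,0,-.085)):
            out.append(proj(cal[n],o+T@np.array([.06,yy,.0185]))-L[n][i])
            out.append(proj(cal[n],o+T@(np.array([fx,yy,fz])+ax*0.1275))-C[n][i])
    return np.concatenate(out)
s=least_squares(f,[.55,0,0,0,.03]); print(s.x, np.abs(s.fun).max(), s.fun.round(1))
x,y,yaw,fx,fz=s.x;T=Rz(yaw)
foot=np.array([x,y,0])+T@np.array([fx,.085,fz]); print("foot",foot,"axis",T@ax,"top",foot+T@ax*.15)
ft=lambda p:np.concatenate([proj(cal[n],np.array([p[0],p[1],.018]))-obs[n,"tile"] for n in cal])
s2=least_squares(ft,[.55,.2]);print("tile",s2.x,s2.fun)
E
python3 fit.py
```

```text
scene g [(array([303.2, 251.9]), [299, 248, 9, 9, 63])]
scene r [(array([280.5, 278.4]), [277, 274, 8, 9, 62]), (array([256.1, 306.7]), [252, 302, 9, 10, 67])]
scene b [(array([259.3, 195.2]), [248, 184, 23, 24, 299]), (array([233.6, 221.5]), [223, 210, 22, 24, 324]), (array([205.9, 249.8]), [194, 238, 24, 25, 351])]Traceback (most recent call last):
  File "fit.py", line 22, in <module>
    nn,l,st,ce=cv2.connectedComponentsWithStats(t*tm);i=1+np.argmax(st[1:,4]);obs[n,"tile"]=ce[i];
                                                          ~~~~~~~~~^^^^^^^^^^
    return _wrapfunc(a, 'argmax', axis=axis, out=out, **kwds)
    return bound(*args, **kwds)
ValueError: attempt to get argmax of an empty sequence
```

```bash
sed -i 's/(0,0,175)/(0,0,130)/; s/i=1+np.argmax(st\[1:,4\])/i=l[139,332] if n=="scene" else l[220,182]/' fit.py; python3 fit.py
```

```text
scene g [(array([303.2, 251.9]), [299, 248, 9, 9, 63])]
scene r [(array([280.5, 278.4]), [277, 274, 8, 9, 62]), (array([256.1, 306.7]), [252, 302, 9, 10, 67])]
scene b [(array([259.3, 195.2]), [248, 184, 23, 24, 299]), (array([233.6, 221.5]), [223, 210, 22, 24, 324]), (array([205.9, 249.8]), [194, 238, 24, 25, 351])]
scene tile [332.55828571 138.28742857] [ 300  113   66   52 1750] ((332.3353271484375, 137.7588348388672), (53.22737121582031, 39.26860809326172), 32.47119140625)
top g [(array([291.6, 175.2]), [288, 172, 8, 7, 39])]
top r [(array([320.2, 176.5]), [317, 174, 7, 6, 36]), (array([349. , 177.7]), [346, 175, 7, 7, 40])]
top b [(array([291. , 218.5]), [285, 209, 13, 20, 193]), (array([322.8, 219.9]), [317, 211, 12, 19, 199]), (array([354.4, 221.3]), [348, 212, 14, 19, 196])]
top tile [180.12312468 219.51629591] [ 157  197   47   46 1933] ((180.09735107421875, 219.5398406982422), (43.769500732421875, 44.16862106323242), 3.814074993133545)
{'scene': [array([303.2, 251.9]), array([280.5, 278.4]), array([256.1, 306.7])], 'top': [array([291.6, 175.2]), array([320.2, 176.5]), array([349. , 177.7])]} {'scene': [array([259.3, 195.2]), array([233.6, 221.5]), array([205.9, 249.8])], 'top': [array([291. , 218.5]), array([322.8, 219.9]), array([354.4, 221.3])]}
[ 0.63142783 -0.1373676  -0.02126608  0.01283163  0.03623114] 0.7379907685696026 [ 0.5 -0.4  0.2  0.2  0.4 -0.4  0.2  0.   0.4 -0.4  0.3 -0.2  0.5  0.1
  0.4  0.2  0.7  0.1  0.3  0.2  0.7  0.3  0.2  0.2]
foot [ 0.64606404 -0.05265968  0.03623114] axis [-0.64264227  0.01366854  0.76604444] top [ 0.5496677  -0.0506094   0.15113781]
tile [0.55496037 0.27092898] [ 0.38902435 -0.52553777  0.5898205   0.09465472]
```

```bash
cat >> h.py <<'E'
foot=np.array([0.64606,-0.05266,0.03623]); yaw=-0.02127
a40=np.radians(40); axis=Rz(yaw)@np.array([-np.sin(a40),0,np.cos(a40)])
def rackrot(sg):
    x=-axis; z=sg*(Rz(yaw)@np.array([0,1,0])); return R.from_matrix(np.column_stack([x,np.cross(z,x),z]))
E
python3 - <<'E'
from h import *
print(fullrot().as_matrix().round(2))
for sg in(1,-1):
    print(sg); togo(foot+axis*.25,rackrot(sg))
print(foot+axis*.25)
E
```

```text
[[-0.   -0.92  0.39]
 [-0.    0.39  0.92]
 [-1.    0.   -0.  ]]
1
shift_scaled [ 0.018 -2.328 -2.146] turn_scaled [-0.184 -0.067 -0.345] dist 0.633 deg 45.4
-1
shift_scaled [ 0.018 -2.328 -2.146] turn_scaled [ 1.304 -0.475  0.092] dist 0.633 deg 159.4
[ 0.48539945 -0.04924223  0.22774111]
```

```bash
python3 -m handwheel '[[-0.08,-0.15,-0.14,0,0,0],[-0.16,-0.3,-0.28,0,0,0],[-0.24,-0.46,-0.42,0,0,0],[-0.3,-0.62,-0.57,0,0,0],[-0.3,-0.78,-0.72,0,0,0]]' 0.1 60
python3 - <<'E'
from h import *
s=readout.state();print(s["time_s"],s["tcp_pos"],s["joint_positions"].round(2),s["gripper_width"])
togo(foot+axis*.25,rackrot(1))
E
```

```text
time_s: 1.0
tcp_pos: [0.3145, 0.3341, 0.2933]
tool_rot: [0.592, -0.389, 0.589, 0.39]
force: [1.1, 0.3, -0.4]
gripper_width: 0.0387
1.0 [0.31448217 0.33411612 0.29334179] [ 0.72  0.09  1.63 -0.    1.41 -0.44] 0.038711108494237124
shift_scaled [ 0.326 -1.539 -1.428] turn_scaled [-0.184 -0.065 -0.343] dist 0.425 deg 45.3
```

```bash
python3 -m handwheel '[[0,-0.15,-0.14,-0.02,-0.006,-0.035],[0,-0.3,-0.28,-0.035,-0.013,-0.07],[0,-0.46,-0.42,-0.055,-0.02,-0.1],[0,-0.62,-0.57,-0.07,-0.026,-0.14],[0,-0.8,-0.74,-0.09,-0.033,-0.17]]' -0.3
python3 - <<'E'
from h import *
s=readout.state();print(s["time_s"],s["tcp_pos"],s["joint_positions"].round(2),s["gripper_width"])
togo(foot+axis*.25,rackrot(1))
E
```

```text
time_s: 1.5
tcp_pos: [0.4035, 0.1343, 0.2935]
tool_rot: [0.631, -0.523, 0.455, 0.348]
force: [0.7, -0.2, 0.2]
gripper_width: 0.0557
1.5 [0.40352488 0.13427779 0.29351259] [ 0.36 -0.12  1.89 -0.18  1.05 -0.93] 0.055741318846728234
shift_scaled [ 0.484 -0.455 -0.822] turn_scaled [-0.093 -0.032 -0.171] dist 0.211 deg 22.6
```

```bash
python3 -m handwheel '[[0.1,-0.1,-0.18,-0.02,-0.007,-0.035],[0.2,-0.2,-0.36,-0.04,-0.014,-0.075],[0.3,-0.3,-0.54,-0.065,-0.021,-0.115],[0.4,-0.39,-0.7,-0.08,-0.028,-0.15],[0.484,-0.455,-0.822,-0.093,-0.032,-0.171]]' -0.4
python3 - <<'E'
from h import *
s=readout.state();print(s["time_s"],s["tcp_pos"],s["joint_positions"].round(2),s["gripper_width"])
togo(foot+axis*.25,rackrot(1))
E
```

```text
time_s: 2.0
tcp_pos: [0.469, -0.0017, 0.2402]
tool_rot: [0.646, -0.617, 0.321, 0.314]
force: [-0.5, 1.7, -0.7]
gripper_width: 0.0596
2.0 [ 0.46900313 -0.00169279  0.24019362] [-0.19 -0.1   2.18  0.28  0.45 -1.94] 0.05961539366957383
shift_scaled [ 0.097 -0.038 -0.237] turn_scaled [-0.012  0.01  -0.03 ] dist 0.052 deg 3.9
```

```bash
python3 -m handwheel '[[0.05,-0.02,-0.1,-0.006,0.005,-0.015],[0.097,-0.038,-0.237,-0.012,0.01,-0.03],[0.097,-0.038,-0.237,-0.012,0.01,-0.03],[0.097,-0.038,-0.237,-0.012,0.01,-0.03],[0.097,-0.038,-0.237,-0.012,0.01,-0.03]]'
python3 - <<'E'
from h import *
s=readout.state();print(s["time_s"],s["tcp_pos"],s["joint_positions"].round(2),s["gripper_width"])
togo(foot+axis*.25,rackrot(1))
togo(foot+axis*.103,rackrot(1))
c=optics.get_calibration("wrist")
im=optics.read_camera("wrist")
for k in(.045,.105,.15):
    p=proj(c,foot+axis*(k+.0)); print(k,p)
    if k!=.045: cv2.circle(im,tuple(int(v) for v in p),3,(0,255,0),-1)
cv2.imwrite("pics/w1.png",im)
cv2.imwrite("pics/s1.png",cv2.resize(optics.read_camera("scene")[120:330,150:430],None,fx=2.5,fy=2.5))
E
```

```text
time_s: 2.5
tcp_pos: [0.4853, -0.0492, 0.2277]
tool_rot: [0.644, -0.637, 0.306, 0.292]
force: [1.3, 0.4, -0.1]
gripper_width: 0.0601
2.5 [ 0.48527948 -0.04920649  0.22773135] [-0.35 -0.05  2.23  0.62  0.36 -2.41] 0.060084359829744964
shift_scaled [ 0. -0. -0.] turn_scaled [-0.  0. -0.] dist 0.0 deg 0.1
shift_scaled [ 0.735 -0.001 -0.001] turn_scaled [-0.  0. -0.] dist 0.147 deg 0.1
0.045 [279.0974387  183.62801878]
0.105 [279.126568   196.74831776]
0.15 [279.15716729 210.52631749]
```

View pics/w1.png

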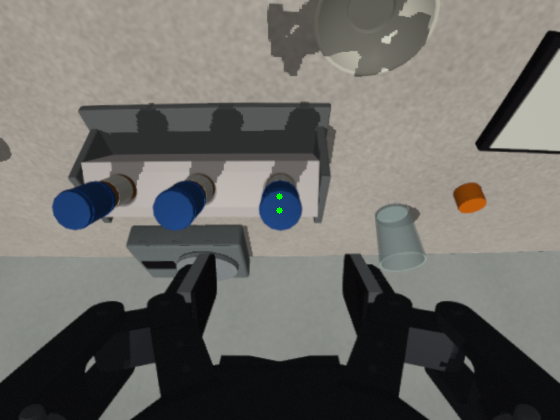

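View pics/s1.png

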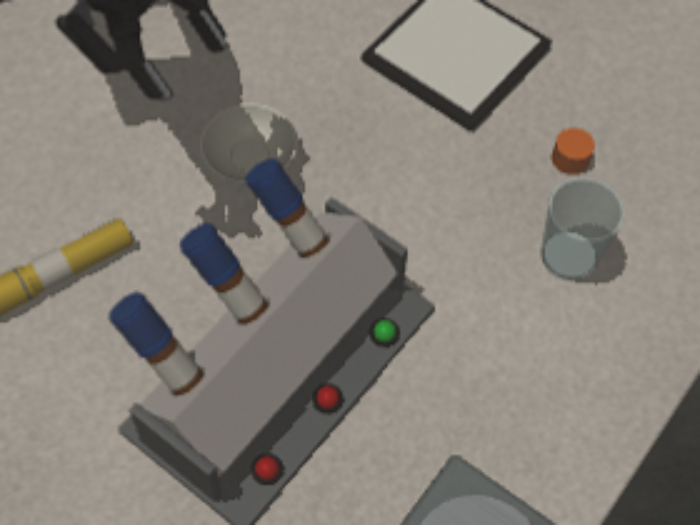

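```bash
python3 -m handwheel '[[0.05,0,0,0,0,0],[0.1,0,0,0,0,0],[0.15,0,0,0,0,0],[0.2,0,0,0,0,0],[0.2,0,0,0,0,0]]'
python3 - <<'E'
from h import *
s=readout.state();print(s["time_s"],s["tcp_pos"],s["joint_positions"].round(3),s["gripper_width"])
togo(foot+axis*.103,rackrot(1))
E
```

```text
time_s: 3.1
tcp_pos: [0.5115, -0.0482, 0.197]
tool_rot: [0.644, -0.638, 0.305, 0.293]
force: [-0.1, 0.1, -1.0]
gripper_width: 0.0596
3.1 [ 0.51154084 -0.0482337   0.19696238] [-0.314  0.049  2.24   0.827  0.258 -2.61 ] 0.059624417203305594
shift_scaled [ 0.533  0.001 -0.009] turn_scaled [ 0.001  0.001 -0.   ] dist 0.107 deg 0.2
```

```bash
cat >> h.py <<'E'
def pitchrot(deg,sg=1):  # tool x tilted outward by deg from vertical, jaws along rack y
    b=np.radians(deg); x=Rz(yaw)@np.array([np.sin(b),0,-np.cos(b)]); z=sg*(Rz(yaw)@np.array([0,1,0]))
    return R.from_matrix(np.column_stack([x,np.cross(z,x),z]))
def gp(s,deg,back=0.0,sg=1):
    r=pitchrot(deg,sg); return foot+axis*s+r.apply([0.019-back,0,0]), r
E
python3 - <<'E'
from h import *
for b in(.11,.09,0):
  p,r=gp(.122,15,b);print(p);togo(p,r)
E
```

```text
[ 0.54411044 -0.05049121  0.21758667]
shift_scaled [ 0.026 -0.191 -0.008] turn_scaled [0.001 0.001 0.218] dist 0.039 deg 25.0
[ 0.54928565 -0.0506013   0.19826816]
shift_scaled [ 0.116 -0.149 -0.008] turn_scaled [0.001 0.001 0.218] dist 0.038 deg 25.0
[ 0.5725741  -0.05109672  0.11133483]
shift_scaled [ 0.524  0.041 -0.009] turn_scaled [0.001 0.001 0.218] dist 0.105 deg 25.0
```

```bash
python3 -m handwheel '[[-0.05,-0.05,0,0,0,0.05],[-0.03,-0.1,0,0,0,0.1],[0,-0.15,-0.005,0,0,0.15],[0.026,-0.191,-0.008,0.001,0.001,0.218],[0.026,-0.191,-0.008,0.001,0.001,0.218]]'
python3 - <<'E'
from h import *
s=readout.state();print(s["time_s"],s["tcp_pos"],s["joint_positions"].round(3),s["gripper_width"])
p,r=gp(.122,15);togo(p,r)
E
```

```text
time_s: 3.6
tcp_pos: [0.5496, -0.0521, 0.2219]
tool_rot: [0.565, -0.559, 0.436, 0.422]
force: [0.9, -0.0, -0.7]
gripper_width: 0.0597
3.6 [ 0.54962096 -0.05205338  0.22188337] [-0.199  0.159  1.777  0.052  0.943 -1.774] 0.059709194018932196
shift_scaled [0.563 0.035 0.01 ] turn_scaled [ 0.001 -0.002  0.002] dist 0.113 deg 0.4
```

Joints are now well clear of their limits. I'll advance and recheck before closing.

```bash
python3 -m handwheel '[[0.1,0.035,0.01,0,-0.002,0.002],[0.22,0.035,0.01,0,-0.002,0.002],[0.34,0.035,0.01,0,-0.002,0.002],[0.4,0.035,0.01,0,-0.002,0.002],[0.4,0.035,0.01,0,-0.002,0.002]]'
python3 - <<'E'
from h import *
s=readout.state();print(s["time_s"],s["tcp_pos"],s["joint_positions"].round(3),s["force"].round(1))
p,r=gp(.122,15);togo(p,r)
im=optics.read_camera("wrist");cv2.imwrite("pics/w2.png",im)
cv2.imwrite("pics/s2.png",cv2.resize(optics.read_camera("scene")[120:330,150:430],None,fx=2.5,fy=2.5))
E
```

```text
time_s: 4.1
tcp_pos: [0.5629, -0.0504, 0.1415]
tool_rot: [0.564, -0.556, 0.437, 0.425]
force: [-0.1, -0.1, 0.0]
gripper_width: 0.0597
4.1 [ 0.56285073 -0.05041127  0.14145006] [-0.192  0.273  1.861  0.063  0.754 -1.783] [-0.1 -0.1  0. ]
shift_scaled [ 0.158 -0.008 -0.002] turn_scaled [ 0.001 -0.    -0.001] dist 0.032 deg 0.2
```

View pics/w2.png

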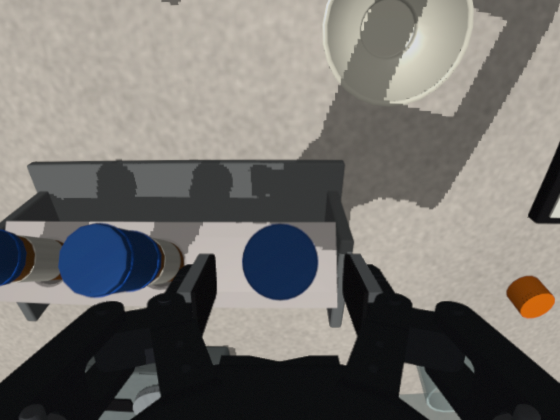

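View pics/s2.png

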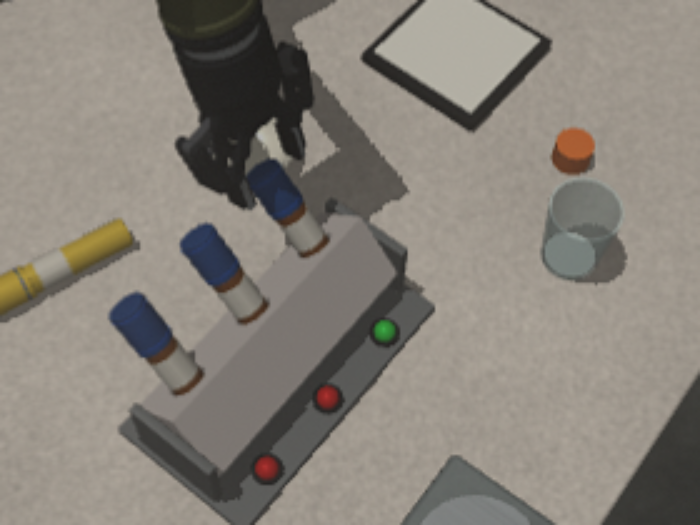

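The wrist view shows the cap at (280,262), centred between the fingers at about 208 and 352. In the scene view the fingers are around the cap of the tube in line with the green lamp. I'll go the rest of the way in.

```bash
python3 -m handwheel '[[0.06,-0.008,-0.002,0,0,0],[0.12,-0.008,-0.002,0,0,0],[0.158,-0.008,-0.002,0,0,0],[0.158,-0.008,-0.002,0,0,0],[0.158,-0.008,-0.002,0,0,0]]'; python3 -m handwheel '[[0,0,0,0,0,0],[0,0,0,0,0,0],[0,0,0,0,0,0],[0,0,0,0,0,0],[0,0,0,0,0,0]]' 1 60;  python3 - <<'E'
from h import *
s=readout.state();print(s["time_s"],s["tcp_pos"],s["joint_positions"].round(3),s["force"].round(1),s["moment"].round(2))
p,r=gp(.122,15);togo(p,r)
for d in (.02,.09):
  p,r=gp(.122+d,15);togo(p,r)
cv2.imwrite("pics/s3.png",cv2.resize(optics.read_camera("scene")[120:330,150:430],None,fx=2.5,fy=2.5))
E
```

```text
time_s: 4.7
tcp_pos: [0.5735, -0.0514, 0.1128]
tool_rot: [0.565, -0.557, 0.436, 0.424]
force: [-0.5, 0.3, -0.5]
gripper_width: 0.0598
time_s: 5.2
tcp_pos: [0.5736, -0.0512, 0.1132]
tool_rot: [0.565, -0.557, 0.436, 0.424]
force: [-1.6, 1.3, 4.1]
gripper_width: 0.033
5.2 [ 0.57355596 -0.05122915  0.11322381] [-0.19   0.323  1.877  0.067  0.684 -1.787] [-1.6  1.3  4.1] [0.28 0.18 0.06]
shift_scaled [0.008 0.007 0.001] turn_scaled [ 0.001 -0.001  0.   ] dist 0.002 deg 0.1
shift_scaled [-0.083  0.049  0.001] turn_scaled [ 0.001 -0.001  0.   ] dist 0.019 deg 0.1
shift_scaled [-0.4    0.197  0.   ] turn_scaled [ 0.001 -0.001  0.   ] dist 0.089 deg 0.1
```

View pics/s3.png

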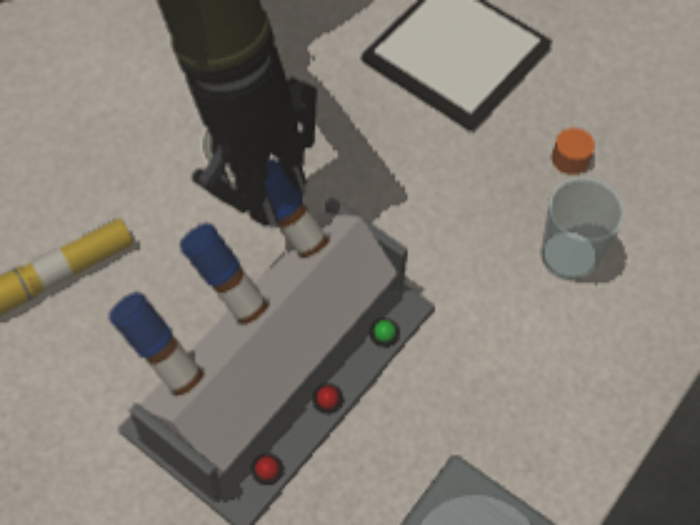

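The gripper has closed on the cap at a width of 33 mm. Next I'll draw it out along the tube axis, which is (-0.906, 0.423, 0) in the tool frame.

```bash
python3 -m handwheel '[[-0.03,0.014,0,0,0,0],[-0.06,0.028,0,0,0,0],[-0.09,0.042,0,0,0,0],[-0.12,0.056,0,0,0,0],[-0.15,0.07,0,0,0,0]]' 1 80;  python3 - <<'E'
from h import *
s=readout.state();print(s["time_s"],s["tcp_pos"],s["gripper_width"],s["force"].round(1),s["moment"].round(2))
p,r=gp(.122,15);togo(p,r)
p,r=gp(.122+.095,15);togo(p,r)
cv2.imwrite("pics/s4.png",cv2.resize(optics.read_camera("scene")[120:330,150:430],None,fx=2.5,fy=2.5))
E
```

```text
time_s: 5.75
tcp_pos: [0.5517, -0.0508, 0.139]
tool_rot: [0.565, -0.557, 0.436, 0.424]
force: [-0.0, 0.5, -1.8]
gripper_width: 0.0326
5.75 [ 0.55168878 -0.05080192  0.13900331] 0.03262012419533105 [-0.   0.5 -1.8] [-0.04  0.09 -0.03]
shift_scaled [ 0.161 -0.065  0.001] turn_scaled [ 0.001 -0.001  0.   ] dist 0.035 deg 0.1
shift_scaled [-0.27   0.136  0.001] turn_scaled [ 0.001 -0.001  0.   ] dist 0.06 deg 0.1
```

View pics/s4.png

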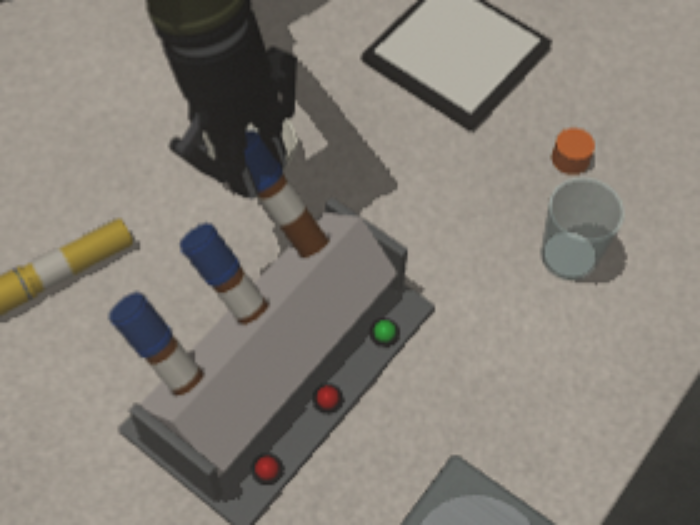

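The tube is sliding out with the gripper. The amber body is now showing at (300,225), and the force is low (1.8 N). I'll keep drawing it out.

```bash
python3 -m handwheel '[[-0.06,0.028,0,0,0,0],[-0.12,0.056,0,0,0,0],[-0.18,0.085,0,0,0,0],[-0.24,0.114,0,0,0,0],[-0.29,0.142,0,0,0,0]]';  python3 - <<'E'
from h import *
s=readout.state();print(s["time_s"],s["tcp_pos"],s["joint_positions"].round(2),s["gripper_width"],s["force"].round(1))
p,r=gp(.122,15);togo(p,r)
cv2.imwrite("pics/s5.png",cv2.resize(optics.read_camera("scene")[120:330,150:430],None,fx=2.5,fy=2.5))
E
```

```text
time_s: 6.3
tcp_pos: [0.5079, -0.0498, 0.1894]
tool_rot: [0.565, -0.557, 0.436, 0.424]
force: [0.7, 0.3, -1.8]
gripper_width: 0.0323
6.3 [ 0.50785035 -0.04980325  0.18938561] [-0.22  0.14  1.9   0.07  0.85 -1.8 ] 0.03231304084227049 [ 0.7  0.3 -1.8]
shift_scaled [ 0.461 -0.211  0.001] turn_scaled [ 0.001 -0.001  0.001] dist 0.101 deg 0.1
```

View pics/s5.png

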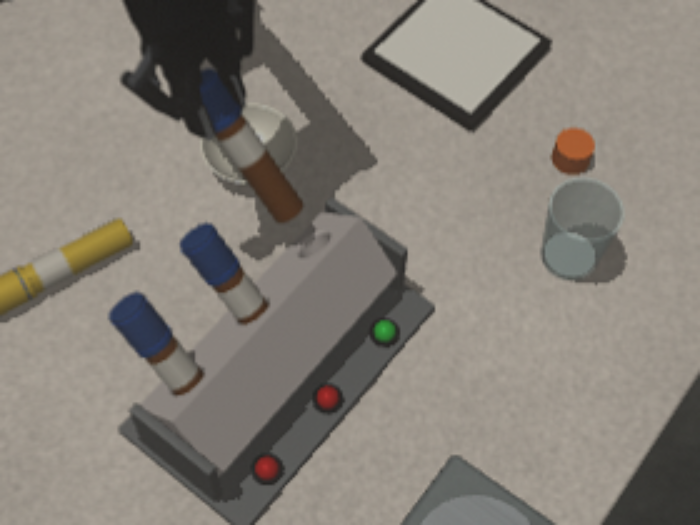

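The tube is clear of the hole, and the other two tubes haven't moved. Next I'll lift it, then turn and carry it.

```bash
cat >> h.py <<'E'
def tgt(G,deg,psi):
    r=R.from_euler('z',psi)*pitchrot(deg); return np.array(G)+r.apply([0.019,0,0]), r
E
python3 - <<'E'
from h import *
togo(*tgt([.50,0.03,.29],0,.1))
togo(*tgt([.5550,0.271,.24],-25,.4))
E
```

```text
shift_scaled [-0.402 -0.063  0.397] turn_scaled [-0.049 -0.007  0.132] dist 0.114 deg 16.1
shift_scaled [-0.116 -0.207  1.592] turn_scaled [-0.203  0.017  0.345] dist 0.322 deg 45.9
```

```bash
python3 -m handwheel '[[-0.12,0,0,0,0,0],[-0.25,-0.01,0.05,-0.01,0,0.03],[-0.35,-0.03,0.15,-0.02,0,0.06],[-0.4,-0.045,0.27,-0.035,-0.005,0.1],[-0.402,-0.063,0.397,-0.049,-0.007,0.132]]';  python3 - <<'E'
from h import *
s=readout.state();print(s["time_s"],s["tcp_pos"],s["joint_positions"].round(2),s["gripper_width"],s["force"].round(1))
togo(*tgt([.53,0.16,.27],-15,.25))
togo(*tgt([.5550,0.271,.24],-25,.4))
E
```

```text
time_s: 6.85
tcp_pos: [0.5012, 0.0304, 0.2737]
tool_rot: [-0.48, 0.52, -0.48, -0.518]
force: [0.3, 0.9, -1.9]
gripper_width: 0.0324
6.85 [0.50118855 0.03035587 0.27373185] [-0.02  0.17  1.58 -0.    1.38 -1.67] 0.03239443842513307 [ 0.3  0.9 -1.9]
shift_scaled [ 0.11  -0.17   0.631] turn_scaled [-0.075  0.009  0.131] dist 0.133 deg 17.4
shift_scaled [ 0.253 -0.324  1.167] turn_scaled [-0.148  0.032  0.217] dist 0.247 deg 30.3
```

```bash
python3 -m handwheel '[[0.02,-0.03,0.1,-0.015,0,0.025],[0.04,-0.06,0.24,-0.03,0.002,0.05],[0.06,-0.1,0.38,-0.045,0.004,0.08],[0.09,-0.14,0.52,-0.06,0.006,0.105],[0.11,-0.17,0.631,-0.075,0.009,0.131]]';  python3 - <<'E'
from h import *
s=readout.state();print(s["time_s"],s["tcp_pos"],s["joint_positions"].round(2),s["gripper_width"],s["force"].round(1))
togo(*tgt([.5550,0.271,.24],-25,.4))
cv2.imwrite("pics/s6.png",optics.read_camera("scene"))
E
```

```text
time_s: 7.35
tcp_pos: [0.5256, 0.1604, 0.2513]
tool_rot: [0.363, -0.492, 0.508, 0.607]
force: [-1.0, -0.6, -0.5]
gripper_width: 0.0325
7.35 [0.5255995  0.16037273 0.25125104] [ 0.22  0.4   1.34 -0.    1.66 -1.58] 0.03246184345866625 [-1.  -0.6 -0.5]
shift_scaled [ 0.078 -0.259  0.499] turn_scaled [-0.069  0.026  0.087] dist 0.114 deg 13.1
```

View pics/s6.png

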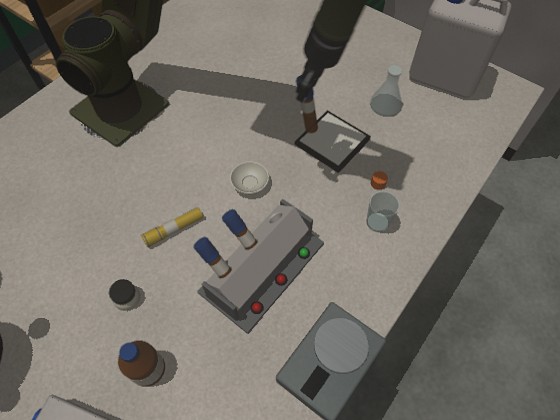

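The tube is held and nearly upright, with its foot at about (310,130). Everything else is where it was. I'll move on to the tile.

```bash
python3 -m handwheel '[[0.02,-0.05,0.1,-0.015,0.005,0.018],[0.04,-0.12,0.24,-0.03,0.011,0.038],[0.06,-0.2,0.38,-0.05,0.018,0.06],[0.078,-0.259,0.499,-0.069,0.026,0.087],[0.078,-0.259,0.499,-0.069,0.026,0.087]]';  python3 - <<'E'
from h import *
s=readout.state();print(s["time_s"],s["tcp_pos"],s["joint_positions"].round(2),s["gripper_width"],s["force"].round(1))
togo(*tgt([.5550,0.271,.24],-25,.4))
T=np.array([.555,.271,.24])
cs={}
for n in("scene","top"):
    im=optics.read_camera(n); cv2.imwrite(f"pics/{n}7.png",im); c=optics.get_calibration(n)
    for z in(.118,.223,.268): print(n,z,proj(c,np.array([.555,.271,z])).round(1))
    u,v=[int(k) for k in proj(c,T)]
    cr=cv2.resize(im[max(0,v-60):v+60,u-65:u+65],None,fx=3,fy=3,interpolation=cv2.INTER_CUBIC); cs[n]=cr; print(max(0,v-60),u-65)
w=optics.read_camera("wrist");cv2.imwrite("pics/w7.png",w)
h=min(c.shape[0] for c in cs.values());cv2.imwrite("pics/c7.png",np.hstack([cs["scene"][:h],cs["top"][:h]]))
E
```

```text
time_s: 7.9
tcp_pos: [0.5492, 0.2757, 0.2171]
tool_rot: [0.258, -0.485, 0.512, 0.66]
force: [-0.8, -0.1, -2.2]
gripper_width: 0.0324
7.9 [0.54919594 0.27574262 0.21706596] [ 0.39  0.62  1.09  0.01  1.87 -1.56] 0.03244547283889427 [-0.8 -0.1 -2.2]
shift_scaled [-0.017  0.032 -0.032] turn_scaled [ 0.004  0.001 -0.002] dist 0.01 deg 0.5
scene 0.118 [336.9 112.2]
scene 0.223 [341.7  81.1]
scene 0.268 [344.   66.2]
15 277
top 0.118 [173.2 219.2]
top 0.223 [164.  218.7]
top 0.268 [159.5 218.5]
158 97
```

View pics/c7.png

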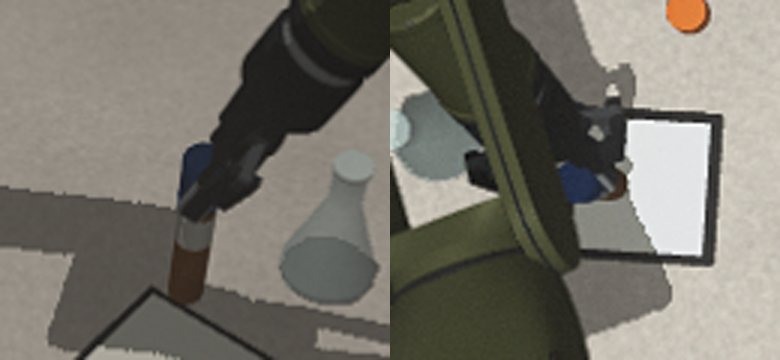

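View pics/w7.png

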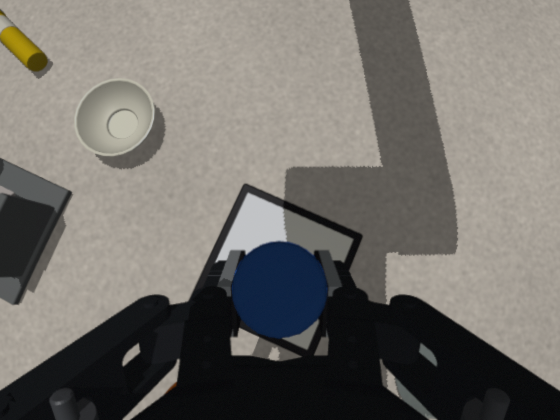

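The tube is nearly vertical and about 10 mm off its target position. I'll correct that, let it settle and measure again.

```bash
python3 -m handwheel '[[-0.01,0.015,-0.015,0.002,0,-0.001],[-0.017,0.032,-0.032,0.004,0.001,-0.002],[-0.017,0.032,-0.032,0.004,0.001,-0.002],[-0.017,0.032,-0.032,0.004,0.001,-0.002],[-0.017,0.032,-0.032,0.004,0.001,-0.002]]';  cat > chk.py <<'E'
from h import *
import sys
s=readout.state();print(s["time_s"],s["tcp_pos"],np.abs(s["qvel"]).max().round(4),s["gripper_width"],s["force"].round(1),s["moment"].round(2))
togo(*tgt([.5550,0.271,.24],-25,.4))
cs=[]
for n in("scene","top"):
    im=optics.read_camera(n); cv2.imwrite(f"pics/{n}{sys.argv[1]}.png",im); c=optics.get_calibration(n)
    u0,v0=(300,50) if n=="scene" else (120,175)
    cr=cv2.resize(im[v0:v0+80,u0:u0+75],None,fx=5,fy=5,interpolation=cv2.INTER_CUBIC)
    for z in(.118,.223,.268):
        # predicted outline of upright tube at this height
        rr=.015 if z<.2 else .017
        pts=[]
        for t in np.linspace(0,2*np.pi,30):
            p=proj(c,np.array([.555+rr*np.cos(t),.271+rr*np.sin(t),z])); pts.append([(p[0]-u0+.5)*5,(p[1]-v0+.5)*5])
        cv2.polylines(cr,[np.int32(pts)],True,(0,255,0),1)
    cs.append(cr)
cv2.imwrite(f"pics/c{sys.argv[1]}.png",np.hstack(cs))
E
python3 chk.py 8
```

```text
time_s: 8.55
tcp_pos: [0.547, 0.2637, 0.227]
tool_rot: [0.263, -0.486, 0.515, 0.655]
force: [-0.1, 0.3, -1.8]
gripper_width: 0.0325
8.55 [0.5470207  0.26367177 0.22695015] 0.0109 0.03251279204264868 [-0.1  0.3 -1.8] [ 0.05 -0.25 -0.02]
shift_scaled [ 0.015 -0.018  0.019] turn_scaled [-0.003 -0.     0.002] dist 0.006 deg 0.4
```

View pics/c8.png

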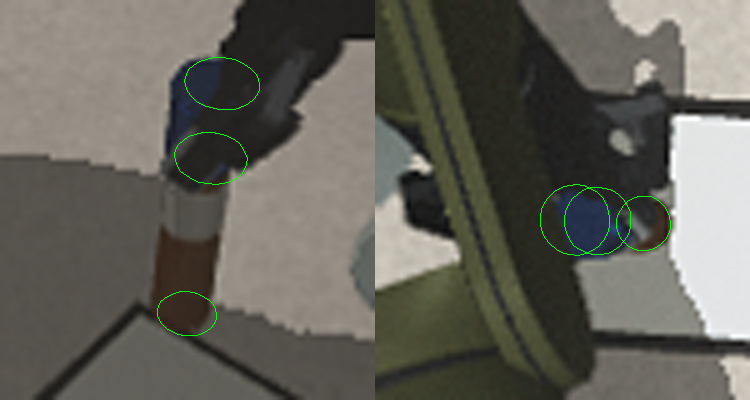

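```bash
python3 -m handwheel '[[0.015,-0.018,0.019,-0.003,0,0.002],[0.015,-0.018,0.019,-0.003,0,0.002],[0.015,-0.018,0.019,-0.003,0,0.002],[0.015,-0.018,0.019,-0.003,0,0.002],[0.015,-0.018,0.019,-0.003,0,0.002]]';  python3 chk.py 9
```

```text
time_s: 9.15
tcp_pos: [0.5474, 0.2682, 0.2222]
tool_rot: [0.26, -0.486, 0.514, 0.657]
force: [-0.0, 0.3, -0.8]
gripper_width: 0.0324
9.15 [0.54744788 0.26822246 0.22221672] 0.0017 0.0323722227893351 [-0.   0.3 -0.8] [ 0.09 -0.28  0.01]
shift_scaled [-0.003  0.001 -0.001] turn_scaled [ 0.    -0.001 -0.001] dist 0.001 deg 0.1
```

View pics/c9.png

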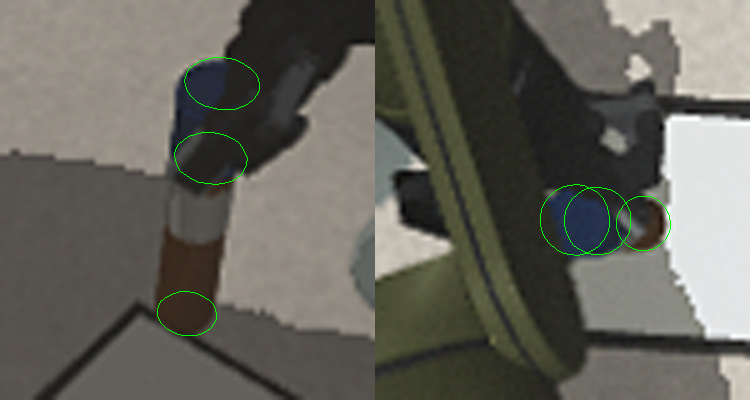

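Run:
```python
from h import *
for n,(v0,v1,u0,u1) in {"scene":(58,120,322,352),"top":(205,232,150,182)}.items():
    im=cv2.imread(f"pics/{n}9.png"); print(n,u0)
    for v in range(v0,v1,3 if n=="scene" else 2): print(v,' '.join('%02x%02x%02x'%tuple(p[::-1]) for p in im[v,u0:u1]))
```

```text
scene 322
58 9a9388 999288 9a9489 989288 968f86 989288 9a9289 979087 979087 9a9289 989288 979087 979187 968f86 968f85 979086 948d84 928a82 928b82 968f85 958f86 969086 948d83 716b65 2a2725 21201d 242220 242320 242220 242221
61 958f84 948c84 958e85 979086 968f86 968e85 948c83 968f85 958e84 948d84 938d84 948d83 958e85 958e85 968f84 948e84 958d84 989186 9a9387 9a9286 9c9489 9b9388 736e65 1f1e1c 23221f 252422 252320 242320 242221 252421
64 979086 9a9289 9e958c 9b948b 938c83 938d83 958f85 979086 948e85 968f85 979086 989288 9c958c a1998f 9a9288 191f2f 222736 212836 232936 252a38 252a38 262b39 252a37 252528 23221e 272523 242421 242421 23211f 242221
67 948c84 978f86 999187 968e85 918a81 958e85 948e84 928d83 979086 999388 958e85 958f84 938c83 4c5057 202535 252a3a 252b39 252a38 282c3a 262b39 262b3a 252b3a 252a38 24221f 252321 242421 242322 242221 242320 22201f
70 978f86 979187 968f85 979086 968e85 979087 9a9288 9b948a 9a9288 938e84 928b82 948c83 948e84 2e3440 23283a 262a35 272b39 252a39 262b3a 262c3b 272b39 252529 252320 242220 242320 252323 252626 272525 282625 292726
73 979087 9c948b 9b938a 9
[... 5889 characters left out ...]
e1 e3e5e5 e3e4e5
227 282920 282821 2b2a24 2b2922 2c2b22 282b23 292a23 242620 2f2e28 54544e 7e7e75 8e8d84 8f8d84 8b8c82 8c8b81 8d8b82 8a8a81 89887f 898a81 86877f 888881 898b81 878780 8a8a84 898881 8a8a80 898882 8a8b82 81817b e3e6e7 e4e6e7 e3e5e4
229 25261a 2a2924 262721 282720 282921 262920 282921 25241f 3a3c33 717067 8b8e84 878780 8a8981 878980 888780 888880 88897f 86877e 85877e 898980 86867f 898983 878780 888781 898a82 888b83 8b8b83 8b8c85 888980 828379 d9dcdc e5e6e7
231 272820 252520 2a2922 27281e 2a2a24 2b2921 2a2a21 2a2922 262620 3a3932 727168 898b82 86877f 87887f 87867e 888a81 86877c 888980 888a80 888982 878881 8c8c85 888980 888782 888981 8b8a84 8a8a82 8a8982 898982 82837c dfe4e5 e3e7e8
```

```bash
cat > tubefit.py <<'E'
from h import *
S=optics.get_calibration("scene");T=optics.get_calibration("top")
bl=[(91,332.5),(94,332.5),(97,332.25),(100,331.55),(103,331.5),(106,331.1),(109,330.5)]
br=[(91,345.75),(94,345.3),(97,344.65),(100,344.25),(103,343.6),(106,343.3),(109,342.75)]
cl=[(67,334.9),(70,334.6),(73,334.5),(76,333.9),(79,333.5)]
def side(c,f,u,r,s0,s1,sg):
    C=c["world_from_camera"][:3,3]; out=[]
    for s in np.linspace(s0,s1,12):
        a=f+u*s; n=np.cross(u,a-C); n/=np.linalg.norm(n); out.append(proj(c,a+sg*r*n))
    return np.array(out)
def circ(c,f,u,r,s):
    e=np.cross(u,[1,0,0]);e/=np.linalg.norm(e);g=np.cross(u,e)
    return np.array([proj(c,f+u*s+r*(np.cos(t)*e+np.sin(t)*g)) for t in np.linspace(0,2*np.pi,120)])
def res(v):
    f=v[:3]; u=np.array([v[3],v[4],1]);u/=np.linalg.norm(u); o=[]
    for obs,r,s0,s1,left in((bl,.015,0,.105,1),(br,.015,0,.105,0),(cl,.017,.105,.15,1)):
        A=side(S,f,u,r,s0,s1,1);B=side(S,f,u,r,s0,s1,-1)
        L=A if (A[:,0].mean()<B[:,0].mean())==bool(left) else B
        L=L[np.argsort(L[:,1])]; sl=np.polyfit(L[:,1],L[:,0],1)
        o+=[.6*(np.polyval(sl,y)-x) for y,x in obs]
    o+=[circ(S,f,u,.015,0)[:,1].max()-115.8]      # foot bottom row, scene
    ft=circ(T,f,u,.015,0); o+=[ft[:,0].max()-177.7, ft[:,1].max()-224.3]
    cp=np.vstack([circ(T,f,u,.017,s) for s in(.105,.15)]); o+=[cp[:,1].max()-225.9]
    return np.array(o)
s=least_squares(res,[.555,.271,.118,0,0]); J=s.jac; cov=np.linalg.inv(J.T@J)*.09
print("foot",s.x[:3].round(4),"tilt deg",np.degrees(s.x[3:]).round(2),"sd mm/deg",(1e3*np.sqrt(np.diag(cov)[:3])).round(1),np.degrees(np.sqrt(np.diag(cov)[3:])).round(2)); print(s.fun.round(2))
print("res at ideal",res([.555,.271,.118,0,0]).round(2))
E
python3 tubefit.py
```

```text
foot [0.5538 0.2716 0.1209] tilt deg [ 0.17 -2.37] sd mm/deg [0.6 1.  1.7] [0.37 0.8 ]
[ 0.31  0.11  0.06  0.28  0.11  0.15  0.31 -0.04 -0.03  0.1   0.08  0.21
  0.13  0.2  -0.07 -0.09 -0.22 -0.06 -0.01 -0.13  0.55  0.83  0.  ]Traceback (most recent call last):
  File "tubefit.py", line 27, in <module>
    print("res at ideal",res([.555,.271,.118,0,0]).round(2))
                         ~~~^^^^^^^^^^^^^^^^^^^^^^
  File "tubefit.py", line 15, in res
    f=v[:3]; u=np.array([v[3],v[4],1]);u/=np.linalg.norm(u); o=[]
                                       ^^^^^^^^^^^^^^^^^^^^
numpy._core._exceptions._UFuncOutputCastingError: Cannot cast ufunc 'divide' output from dtype('float64') to dtype('int64') with casting rule 'same_kind'
```

Run:
```python
from h import *
im=optics.read_camera("wrist")
c=optics.get_calibration("wrist")
cv2.imwrite("pics/w10.png",cv2.resize(im[220:360,190:370],None,fx=4,fy=4,interpolation=cv2.INTER_CUBIC))
hsv=cv2.cvtColor(im,cv2.COLOR_BGR2HSV); b=cv2.inRange(hsv,(100,120,40),(130,255,255)); b[:220]=0
n,l,st,ce=cv2.connectedComponentsWithStats(b); i=1+np.argmax(st[1:,4]); cn=cv2.findContours((l==i).astype(np.uint8),0,1)[0][0]
print(st[i],ce[i],cv2.minEnclosingCircle(cn), cv2.fitEllipse(cn))
G=np.array([.555,.271,.24]); s=readout.state(); r=fullrot(s); G=s["tcp_pos"]-r.apply([.019,0,0])
for ty in(0,-2.4):
  for tx in (0,):
    u=np.array([np.tan(np.radians(tx)),np.tan(np.radians(ty)),1]);u/=np.linalg.norm(u); print(ty,proj(c,G+u*.028))
print("tool z",r.apply([0,0,1]))
```

```text
[ 231  242   97   97 7188] [279.02323317 289.44296049] ((278.837890625, 289.404296875), 48.63054275512695) ((279.0308837890625, 289.45452880859375), (94.38512420654297, 95.18366241455078), 51.301395416259766)
0 [278.75157991 294.60198501]
-2.4 [275.57679713 293.30307889]
tool z [-3.70803773e-01  9.28710931e-01 -7.53732000e-04]
```

View pics/w10.png

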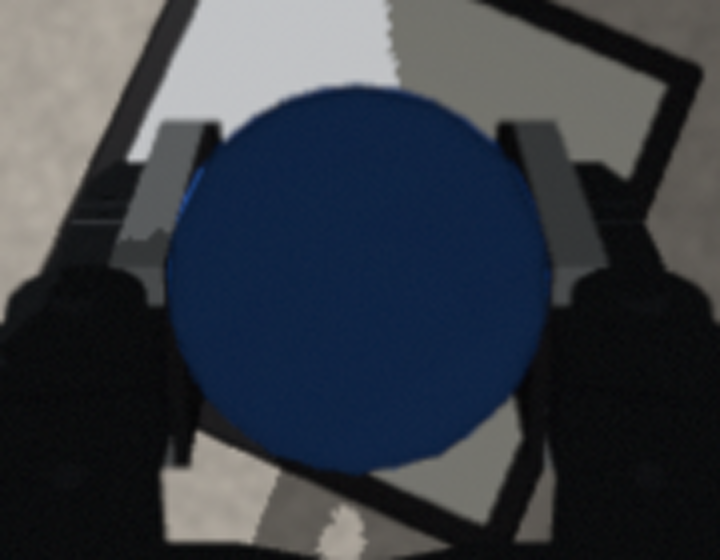

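The wrist view puts the cap centre at column 279.0. An upright tube predicts 278.8 and a 2.4° lean predicts 275.6, so the small tilt in the scene fit comes from the calibration. I'll do a last check of steadiness and the bystanders, then hand in.

Run:
```python
from h import *
s0=readout.state()
im=optics.read_camera("scene"); cv2.imwrite("pics/s11.png",im); optics.read_camera("top")
s=readout.state(); print(s["time_s"],s["tcp_pos"]-s0["tcp_pos"],np.abs(s["qvel"]).max(),s["gripper_width"],s["force"].round(1))
```

```text
9.4 [-2.31335943e-05 -3.80342877e-06  2.26038949e-05] 0.0018996219383688188 0.032455275512134965 [-0.5 -0.4 -1.2]
```

View pics/s11.png

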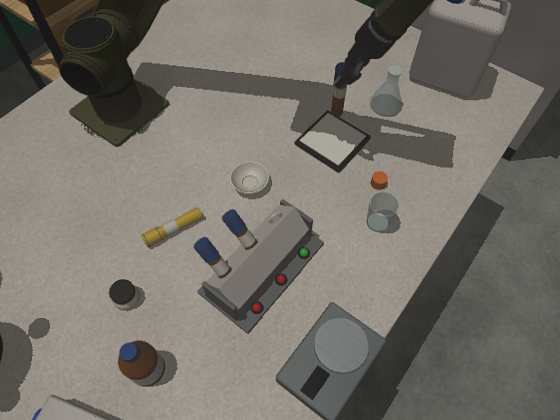

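The tube is upright and still over the tile, foot at (337,115). The other two tubes are in the rack at (235,225) and (210,255), and the bystanders haven't moved.

```bash
python3 -c "
from workcell import manip; print(manip.finish_job())"
```

```text
the job is handed in; nothing more can be done
None
```

I drew the tube in line with the green lamp (tube_left) out along its own axis and turned it upright. I handed the job in at about 9.4 s, with the gripper holding it over the lit tile.

**Last checks:**
- **Position:** the camera fit puts the foot at (0.554, 0.272), about 1–2 mm from the measured tile centre. The foot is about 10 cm above the tile.
- **Steadiness:** the arm is still (drift under 0.1 mm), and the grip is firm at 32 mm width with 80 N set.
- **Rest of the bench:** the other two tubes are still in the rack, and the final picture shows the bystanders where they were.

**Disagreement:** the scene and top fit suggested a lean of about 2.4° along the jaw direction. The wrist picture showed about 0° in that direction, so I took the fit's lean as calibration error and did not correct it.

**Change of approach:** my first approach, at the full 40° tilt, ran towards the limit of the last joint. I backed off before touching the tube and gripped it at a steeper angle instead.

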